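Centre the lens mount between its stops by taps from both sides

ROBOT

A 6-joint arm with a two-finger parallel gripper is mounted at the origin on a cart in front of the work surface, level with it; the furniture and walls round the work are solid. World frame = base frame: x ahead of the robot, y to its left, z up, the work surface at z = 0. Lengths are in m, angles in degrees, forces in N, time in s.
With the tool pointing down it reaches from about 0.275 to 0.825 m from the base axis. Payload 4.9 kg.
Tool frame: the origin (TCP) lies on the centre line of the jaws, within the pads' length; the fingertips stand r.tips_ahead ahead of it and the grasp point (between the pads) lies 2 mm behind it (r.tips_ahead is the distance from the TCP to the fingertips, in m); z points along the fingers, y is the line along which they close (so a half turn about z gives the same grasp; the last joint's range is limited). The gripper opens to 85 mm and grips with 20 to 120 N. Pads are 22 mm wide; open, the fingers measure 114 mm over their backs; the gripper's body (76 mm by 85 mm) begins 54 mm behind the grasp point. The pads swing forward as they close: fully open they stand 13 mm farther back than shut.
Start: joints at [-72.433, 18.69, -11.035, 60.275, 0, 82.311], TCP at [0.235, -0.497, 0.219] pointing down, gripper open.
Joint ranges: [-152.03, 152.03], [-55.5, 102.48], [-74.3, 77.21], [-110.64, 120.58], [-84.22, 78.4], [-180, 180]. Speed limits (degrees/s): [147.25, 147.25, 180, 180, 180, 180].

INTERFACE

Orientations are given as a 3x3 rotation matrix whose columns are the frame's x, y, z axes.
In Python, from rig import status, optics, order, r gives the robot as it stands. The module is installed in compiled form; this text tells all that it offers.
- The arm moves only by the tool send_rows, never from a script. Its argument "steps" is a list of rows, each an object of numbers: "tx", "ty", "tz": the shift along the tool's x, y, z in m; "wx", "wy", "wz": the turn, a rotation vector about the tool's x, y, z in degrees; "hand": the finger opening in m, from 0 to 0.0854. In form: [{"tx": .., "ty": .., "tz": .., "wx": .., "wy": .., "wz": .., "hand": ..}, ...]. A call has 1 to 8 rows; each row shifts and turns the commanded pose from where the row before left it, along the tool's axes as they then stand; what a row does not reach is not made up. A row lasts 1/10 s, in which the tool goes at most 50 mm and 8.59 degrees, less where a joint would pass 70% of its speed; a pose out of reach is approached as far as the arm can. A call with a gripper value outside its range is refused whole. The fingers move at their own pace and stop on an object; the grip force is fixed at half the most. Time passes only in rows, so rows that do not move let the fingers close. It gives the time, the measured TCP pose, the force, the opening and the grip force at its end, in the units of the state.
- status.get_state(): the state, without advancing time (a new reading comes with each control period).
- optics.camera(name): name is "side" or "top" or "wrist"; returns the picture (480x640x3 uint8, blue, green, red); there is no depth.
- optics.calibration(name): a dict with "K" (3x3 intrinsics, pixels), "world_from_camera" (4x4, takes a point from camera to world coordinates). Camera axes: x right, y down, z forward; pixel columns grow to the right and rows downward; lengths in m; the calibration is good to about 2 mm. A picture is of the moment at which its call begins: read the wrist's pose just before it. calibration takes no time and is no camera call; for the wrist camera it gives the pose at the moment of the call.
- order.job_done(): hands the job in; it is judged then, once.
The state is a dict: "time": time; "q": joint angles; "dq": joint speeds; "effort": joint torques, N m; "tcp_pos": TCP position; "tcp_rot": TCP orientation; "force": force on the tool from outside, world axes, zero at the start; "ft_torque": the same for the moment, N m; "finger_gap": finger opening in m; "gripper_force": force on a finger pad.
Only numpy, scipy, OpenCV 4.12 (cv2) and the standard library are available. Lean on these libraries where they do the work, as an engineer would, in place of code of your own. Each camera call takes 0.05 s, during which the arm holds its last target. There are 200 camera calls.

TASK

Check the travel of the lens mount and then zero it: with the fingertips, nudge the mount gently from the right until you feel it come up against the left stop, then from the left until it comes up against the right stop, and then tap it, from whichever side it needs, until its line stands on the centre mark of the slide bed. Feel for the stops rather than striking them, and leave the things lying around as they are.

Things in the scene. Friction and masses are not known exactly. Their poses are not given: they have to be found in the camera images.
- slide_bed: Fixed steel slide bed on the bench, 122 x 216 mm (x, y), 31 mm high. Origin: centre of its underside. Its y axis is the sliding direction, +y to the robot's left (turned -0.15 to 0.35 rad). Deck at z = 12 mm; an aluminium guide rail along each long side, inner faces 100 mm apart, with lips that hold the mount down; rail tops at z = 31 mm, no screw higher than 33 mm.
- centre_mark (a point): Centre of the bed at x = 0, y = 0, z = 31 mm: the wide black line across both rails marks it, among shorter lines 3 mm apart. The mount is centred when its origin is within 1.5 mm of it along the bed's y.
- left_stop: Fixed steel stop block on the bed's left end, 30 x 12 mm, 18 mm high (top 30 mm above the bench); origin: centre of its underside, at bed x = 0, y = +78, z = 12 mm. A 10 mm steel stop screw with a brass head goes through it and is what the mount's foot meets. How far the screw stands out is not measured: feel for it. To count as met, it must feel over 2 N from the mount.
- right_stop: The same on the right end, origin at bed y = -78 mm. Its screw is set like the left one, so that the mount can go equally far to either side of the centre mark before it meets a screw: somewhere from 7 to 23 mm, different each time.
- lens_mount: Square lens mount that slides only along the bed's y (1 mm play sideways; cannot be lifted). Origin: centre of its underside, 12 mm above the bench; axes along the bed's. Foot plate 98 x 96 x 12 mm, on it a black block 84 x 90 mm up to z = 50 mm, then a brass ring and glass dome to z = 63 mm. Starts up to 6 mm off the bed's centre; white lines at y = 0.
- push_left (a point): Middle of the block's flat upright left end face (mount x = 0, y = +45 mm), 46 mm above the bench. Push here with the fingertips 35 to 50 mm above the bench: they clear the stops and rails. The mount weighs 0.26 to 0.54 kg and takes some 1.5 to 6 N to slide; it stays where it is left. At a stop the push rises steeply; more than 15 N on the mount is too hard.
- push_right (a point): The same on the right end face (mount x = 0, y = -45 mm), 46 mm above the bench.
- cork: Bystander: scorched cork block, 30 x 60 x 24 mm, right of the bed; origin centre of underside.
- graphite_block: Bystander: dark flat graphite pad, 52 x 82 x 11 mm, behind the bed to the left; origin centre of underside.
- small_hammer: Bystander: chasing hammer lying flat, 53 x 138 x 17 mm, right of the bed; origin centre of underside.
- pink_stone: Bystander: pink sharpening stone, 22 x 85 x 14 mm, behind the bed; origin centre of underside.

How it is judged (in metres and radians):
On the way, in this order (a step that is already met when the one before it is completed fails the run):
1. The mount, pushed from its right side, presses on the left stop with more than 2 N (contact force between lens_mount and left_stop above 2 N and y of the grasp point in the frame of lens_mount below -0.04 m), for 0.02 s.
2. Then the mount, pushed from its left side, presses on the right stop with more than 2 N (contact force between lens_mount and right_stop above 2 N and y of the grasp point in the frame of lens_mount above 0.04 m), for 0.02 s.
At the end, for the whole second after the job is handed in: The lens mount rests untouched within 1.5 mm of the bed's centre along the direction of sliding, after it has met first the left and then the right stop; the cork, graphite block, hammer and stone are within 10 mm of where they lay (y of lens_mount in the frame of slide_bed between -0.0015 and 0.0015 m and linear speed of lens_mount below 0.003 m/s and distance of each of cork, graphite_block, small_hammer, pink_stone from where it was at the start of the episode below 0.01 m).
It fails at once if The fingers press on the lens mount with more than 15 N (contact force between the fingers and lens_mount above 15 N).
It fails at once if The cork, graphite block, hammer or stone is pushed more than 10 mm from its place (distance of any of cork, graphite_block, small_hammer, pink_stone from where it was at the start of the episode above 0.01 m).
It also fails if it takes over 58 s, if anything falls off the work surface, if the arm or the gripper's body presses on something with over 40 N, if the wrist force passes 120 N, or if a joint passes its speed limit or range.

## Working session

There is one attempt and no reset: what is moved stays moved. The work goes in short steps, Python scripts to look and compute and a tool call to move; the robot and the scene stay as the last step left them, time stands still between calls to the robot, and variables do not carry over. Pictures are saved under pics/ and viewed, at most 10 in all, crops included, and the job is handed in when it is done.

Besides the shell and the picture viewer there is one more tool, called after ">>>" as a command line: name --argument value ..., lists and objects as JSON in quotes. send_rows: Moves the arm, as the interface text tells. Its arguments: {"type":"object","properties":{"steps":{"type":"array"}},"required":["steps"]}

```bash
mkdir -p pics; python3 - <<'E'
from rig import status, optics, r
import cv2,numpy as np
s=status.get_state();print({k:np.round(s[k],3).tolist() for k in s},r.tips_ahead)
a=optics.camera("top");b=optics.camera("side")
cv2.imwrite("pics/top.png",a);cv2.imwrite("pics/side.png",b)
for n in("top","side"):
  c=optics.calibration(n);print(n,np.round(c["K"],1).tolist(),np.round(c["world_from_camera"],3).tolist())
E
```

```text
{'time': 0.0, 'q': [-72.432, 18.733, -11.092, 60.275, 0.0, 82.313], 'dq': [0.017, -0.115, -0.058, 0.052, -0.016, 0.089], 'effort': [-0.0, -44.34, 26.244, 0.015, -0.0, -0.0], 'tcp_pos': [0.234, -0.497, 0.218], 'tcp_rot': [[0.904, 0.427, -0.001], [0.427, -0.904, 0.002], [0.0, -0.002, -1.0]], 'force': [-0.288, 0.001, -0.047], 'ft_torque': [0.008, -0.027, -0.041], 'gripper_force': 0.0, 'finger_gap': 0.085} 0.017
top [[619.2, 0.0, 316.8], [0.0, 619.2, 239.7], [0.0, 0.0, 1.0]] [[0.004, -0.995, 0.099, 0.467], [-1.0, -0.004, -0.002, -0.249], [0.003, -0.099, -0.995, 1.34], [0.0, 0.0, 0.0, 1.0]]
side [[572.6, 0.0, 321.6], [0.0, 572.6, 248.6], [0.0, 0.0, 1.0]] [[0.965, -0.13, 0.23, 0.372], [-0.264, -0.476, 0.839, -1.06], [0.0, -0.87, -0.493, 0.551], [0.0, 0.0, 0.0, 1.0]]
```

View pics/top.png

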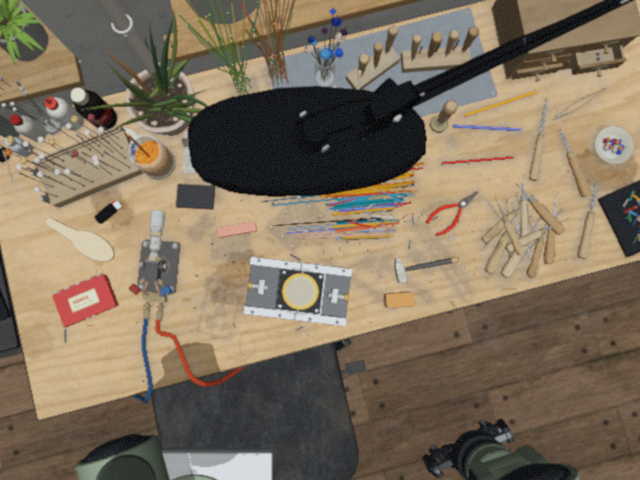

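View pics/side.png

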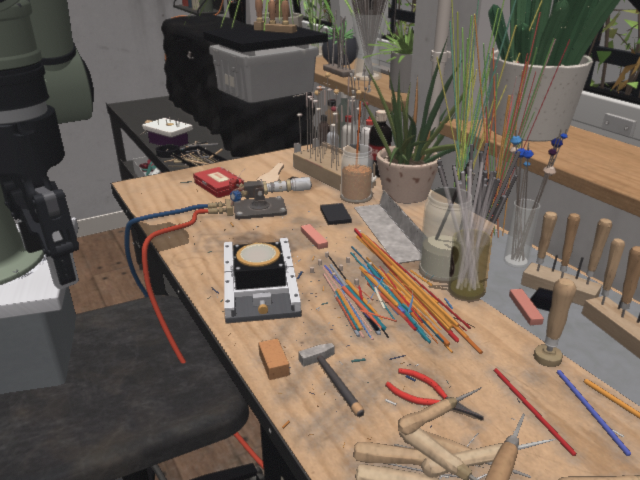

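The top view shows the bed from about (245,258) to (352,325), with the mount's dome at (300,291). The hammer is at (425,265), the cork at (400,299), the stone at (237,229) and the graphite pad at (195,195). In the side view the bed is at about (260,280), and the lamp hangs behind it. Next I'll locate the bed from its white rails.

```bash
cat >h.py <<'E'
import cv2,numpy as np
from rig import status,optics
def ray(c,uv,z):
    W=np.array(c["world_from_camera"]);d=W[:3,:3]@np.linalg.solve(np.array(c["K"]),[uv[0],uv[1],1.]);o=W[:3,3]
    return o+d*(z-o[2])/d[2]
def proj(c,p):
    W=np.array(c["world_from_camera"]);q=np.array(c["K"])@(W[:3,:3].T@(np.array(p)-W[:3,3]));return q[:2]/q[2]
E
python3 - <<'E'
from h import *
a=cv2.imread("pics/top.png");c=optics.calibration("top")
roi=a[245:340,235:365].astype(int)
m=((roi.min(2)>185)).astype(np.uint8)
n,l,st,ce=cv2.connectedComponentsWithStats(m)
for i in range(1,n):
  if st[i,4]>40:
    pts=np.argwhere(l==i)[:,::-1]+[235,245]
    rc=cv2.minAreaRect(pts.astype(np.float32));print(st[i],rc,np.round(ray(c,rc[0],.031),4))
P=lambda u,v,z:np.round(ray(c,(u,v),z),3)
print("dome",P(300,291,.063),"cork",P(400,299,.02),"hammer",P(402,268,.015),P(457,260,.01),"stone",P(237,229,.01))
E
```

```text
[ 15  12  51  12 324] ((274.9384765625, 262.9923400878906), (49.98599624633789, 6.9459452629089355), 7.125016689300537) [ 0.5474 -0.1635  0.031 ]
[ 67  18  50  13 325] ((326.325927734375, 269.47955322265625), (49.83279037475586, 7.53626012802124), 6.709836959838867) [ 0.5341 -0.2722  0.031 ]
[24 35  6 14 55] ((261.5, 286.5), (5.0, 13.0), 0.0) [ 0.4977 -0.1357  0.031 ]
[97 44  6 14 61] ((334.5, 295.5), (13.0, 5.0), 90.0) [ 0.4794 -0.2896  0.031 ]
[  9  62  50  12 338] ((268.517578125, 312.3558044433594), (49.971248626708984, 7.214840888977051), 6.952957630157471) [ 0.4436 -0.1511  0.031 ]
[ 60  68  51  13 338] ((320.22308349609375, 318.21539306640625), (50.60616683959961, 8.062257766723633), 7.125016689300537) [ 0.4318 -0.2597  0.031 ]
dome [ 0.488 -0.218  0.063] cork [ 0.473 -0.429  0.02 ] hammer [ 0.539 -0.435  0.015] [ 0.557 -0.554  0.01 ] stone [ 0.622 -0.079  0.01 ]
```

>>> send_rows --steps '[{"wz": -8.26, "hand": 0}, {"wz": -8.26, "hand": 0}, {"wz": -8.26, "hand": 0}, {"wz": -8.26, "hand": 0}, {"wz": -8.26, "hand": 0}, {"wz": -8.26, "hand": 0}, {"wz": -8.26, "hand": 0}]'

```text
validation failed for argument at $.st...
```

>>> send_rows --steps '[{"tx": 0.0335, "ty": 0.0312, "hand": 0}, {"tx": 0.0335, "ty": 0.0312, "hand": 0}, {"tx": 0.0335, "ty": 0.0312, "hand": 0}, {"tx": 0.0335, "ty": 0.0312, "hand": 0}, {"tx": 0.0335, "ty": 0.0312, "hand": 0}, {"tx": 0.0335, "ty": 0.0312, "hand": 0}, {"tx": 0.0335, "ty": 0.0312, "hand": 0}, {"hand": 0}]'

```text
validation failed for argument at $.st...
```

```bash
python3 - <<'E'
from h import *
s=status.get_state();c=optics.calibration("wrist");a=optics.camera("wrist");cv2.imwrite("pics/w1.png",a)
np.savez("w1.npz",K=c["K"],world_from_camera=c["world_from_camera"])
print(s["time"],np.round(s["tcp_pos"],4),np.round(s["tcp_rot"],3).tolist(),np.round(s["force"],2),np.round(s["q"],1),s["finger_gap"]);print(np.round(c["world_from_camera"],3).tolist())
print(np.round(proj(c,[.4892,-.2116,.031])))
E
```

```text
0.1 [ 0.2345 -0.4969  0.2184] [[0.904, 0.427, -0.0], [0.427, -0.904, 0.002], [0.0, -0.002, -1.0]] [0.43 0.38 0.52] [-72.4  18.7 -11.1  60.3   0.   82.3] 0.08535421665668444
[[0.426, -0.854, -0.298, 0.312], [-0.904, -0.403, -0.14, -0.461], [-0.001, 0.329, -0.944, 0.373], [0.0, 0.0, 0.0, 1.0]]
[  66. -365.]
```

View pics/w1.png

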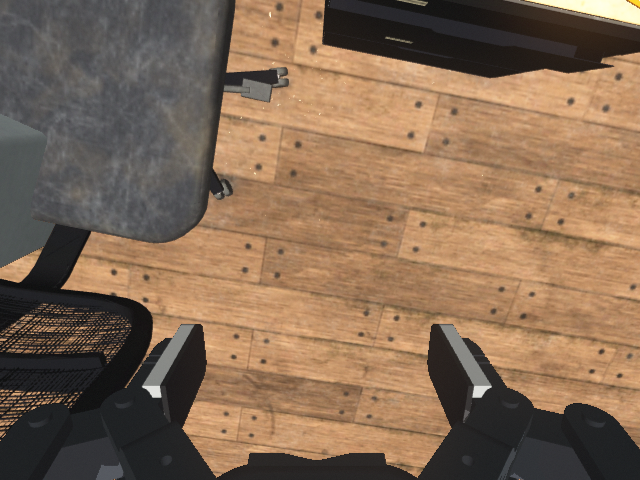

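The moves were refused, probably because every field is required, so this wrist picture shows only the floor, with the open fingers at the bottom. I'll resend with full rows.

>>> send_rows --steps '[{"tx": 0, "ty": 0, "tz": 0, "wx": 0, "wy": 0, "wz": -8.26, "hand": 0}, {"tx": 0, "ty": 0, "tz": 0, "wx": 0, "wy": 0, "wz": -8.26, "hand": 0}, {"tx": 0, "ty": 0, "tz": 0, "wx": 0, "wy": 0, "wz": -8.26, "hand": 0}, {"tx": 0, "ty": 0, "tz": 0, "wx": 0, "wy": 0, "wz": -8.26, "hand": 0}, {"tx": 0, "ty": 0, "tz": 0, "wx": 0, "wy": 0, "wz": -8.26, "hand": 0}, {"tx": 0, "ty": 0, "tz": 0, "wx": 0, "wy": 0, "wz": -8.26, "hand": 0}, {"tx": 0, "ty": 0, "tz": 0, "wx": 0, "wy": 0, "wz": -8.26, "hand": 0}]'

```text
time: 0.85
tcp_pos: [0.2346, -0.4972, 0.2188]
tcp_rot: [[0.115, 0.993, -0.0], [0.993, -0.115, 0.001], [0.001, -0.0, -1.0]]
force: [-0.0, 0.5, 0.1]
finger_gap: -0.0002
gripper_force: 0.0
```

>>> send_rows --steps '[{"tx": 0.0335, "ty": 0.0312, "tz": 0, "wx": 0, "wy": 0, "wz": 0, "hand": 0}, {"tx": 0.0335, "ty": 0.0312, "tz": 0, "wx": 0, "wy": 0, "wz": 0, "hand": 0}, {"tx": 0.0335, "ty": 0.0312, "tz": 0, "wx": 0, "wy": 0, "wz": 0, "hand": 0}, {"tx": 0.0335, "ty": 0.0312, "tz": 0, "wx": 0, "wy": 0, "wz": 0, "hand": 0}, {"tx": 0.0335, "ty": 0.0312, "tz": 0, "wx": 0, "wy": 0, "wz": 0, "hand": 0}, {"tx": 0.0335, "ty": 0.0312, "tz": 0, "wx": 0, "wy": 0, "wz": 0, "hand": 0}, {"tx": 0.0335, "ty": 0.0312, "tz": 0, "wx": 0, "wy": 0, "wz": 0, "hand": 0}, {"tx": 0, "ty": 0, "tz": 0, "wx": 0, "wy": 0, "wz": 0, "hand": 0}]'

```text
time: 1.65
tcp_pos: [0.4831, -0.2872, 0.2187]
tcp_rot: [[0.114, 0.994, 0.001], [0.994, -0.114, 0.001], [0.002, 0.001, -1.0]]
force: [-0.2, -0.4, -0.3]
finger_gap: -0.0
gripper_force: 0.0
```

```bash
python3 - <<'E'
from h import *
s=status.get_state();c=optics.calibration("wrist");a=optics.camera("wrist");cv2.imwrite("pics/w2.png",a)
np.savez("w2.npz",K=c["K"],world_from_camera=c["world_from_camera"])
print(s["time"],np.round(s["tcp_pos"],4),np.round(s["tcp_rot"],3).tolist(),np.round(s["force"],2),np.round(s["q"],1),s["finger_gap"]);print(np.round(c["world_from_camera"],3).tolist())
print(np.round(proj(c,[.4892,-.2116,.031])))
E
```

```text
1.65 [ 0.4831 -0.2872  0.2187] [[0.114, 0.994, 0.001], [0.994, -0.114, 0.001], [0.002, 0.001, -1.0]] [-0.17 -0.4  -0.27] [-38.3  20.   -9.2  60.8   0.1  58.2] -1.8397835955934907e-05
[[0.994, -0.108, -0.037, 0.493], [-0.114, -0.939, -0.326, -0.204], [0.001, 0.328, -0.945, 0.374], [0.0, 0.0, 0.0, 1.0]]
[313. 119.]
```

View pics/w2.png

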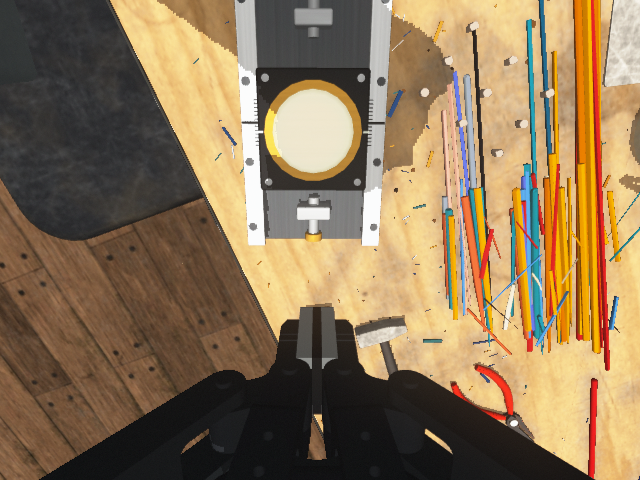

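The wrist view shows the bed from the right end. The black centre lines are at about (250,122) and (378,121), the stop screws are at (313,20) and (313,215), and the fingers are at (317,330). I'll zoom in on the mount.

```bash
python3 - <<'E'
from h import *
a=cv2.imread("pics/w2.png")
cv2.imwrite("pics/w2c.png",cv2.resize(a[65:205,230:400],None,fx=4,fy=4,interpolation=cv2.INTER_CUBIC))
c=np.load("w2.npz")
P=lambda u,v,z:np.round(ray(c,(u,v),z),4)
print("black",P(250,122,.031),P(378,121,.031),"rail ends",P(257,244,.031),P(371,244,.031),"block near corners",P(257.5,190,.05),P(370,189,.05),"far",P(259,68,.05),P(369,68,.05))
E
```

```text
black [ 0.4371 -0.2077  0.031 ] [ 0.5427 -0.219   0.031 ] rail ends [ 0.4254 -0.3142  0.031 ] [ 0.5296 -0.3261  0.031 ] block near corners [ 0.4373 -0.2613  0.05  ] [ 0.53   -0.2711  0.05  ] far [ 0.4534 -0.1699  0.05  ] [ 0.5356 -0.1793  0.05  ]
```

View pics/w2c.png

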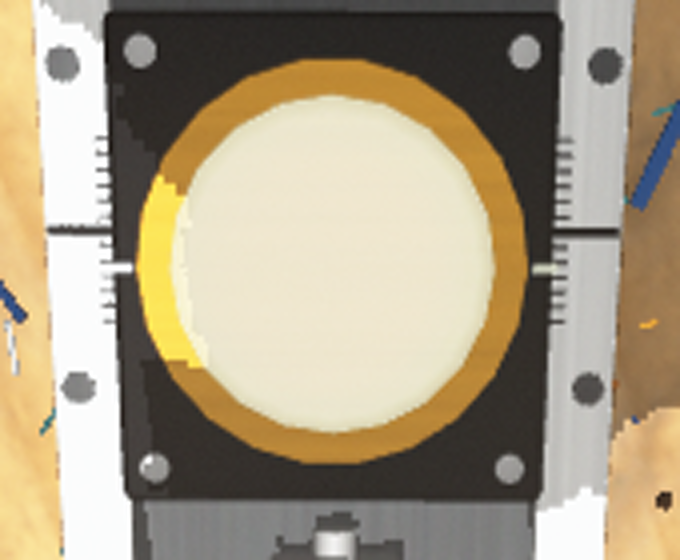

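The mount's white line sits about 6–7 mm right of the black centre mark, and the tool is already aligned with the bed. Next I'll check tips_ahead with the fingers shut and descend on the right side.

>>> send_rows --steps '[{"tx": -0.004, "ty": -0.0017, "tz": 0.045, "wx": 0, "wy": 0, "wz": 0, "hand": 0}, {"tx": 0, "ty": 0, "tz": 0.045, "wx": 0, "wy": 0, "wz": 0, "hand": 0}, {"tx": 0, "ty": 0, "tz": 0.04, "wx": 0, "wy": 0, "wz": 0, "hand": 0}, {"tx": 0, "ty": 0, "tz": 0, "wx": 0, "wy": 0, "wz": 0, "hand": 0}, {"tx": 0, "ty": 0, "tz": 0, "wx": 0, "wy": 0, "wz": 0, "hand": 0}]'

```text
time: 2.2
tcp_pos: [0.4766, -0.2952, 0.0893]
tcp_rot: [[0.122, 0.993, -0.002], [0.993, -0.122, 0.001], [0.001, -0.002, -1.0]]
force: [0.4, 0.2, 0.8]
finger_gap: -0.0
gripper_force: 0.0
```

```bash
cat >st.py <<'E'
from h import *
from rig import r
s=status.get_state();p=np.array(s["tcp_pos"]);d=p[:2]-[.4899,-.2134]
y=np.array([.114,.9935])
print("t",s["time"],"bedy mm",np.round(1e3*d@y,2),"bedx",np.round(1e3*d@[.9935,-.114],2),"z",np.round(p[2],4),"Fy",np.round(np.array(s["force"])[:2]@y,2),np.round(s["force"],2),r.tips_ahead)
E
python3 st.py
```

```text
t 2.2 bedy mm -82.82 bedx -3.9 z 0.0893 Fy 0.27 [0.39 0.23 0.8 ] 0.017
```

>>> send_rows --steps '[{"tx": 0, "ty": 0.003, "tz": 0.014, "wx": 0, "wy": 0, "wz": 0, "hand": 0}, {"tx": 0, "ty": 0, "tz": 0.013, "wx": 0, "wy": 0, "wz": 0, "hand": 0}, {"tx": 0, "ty": 0, "tz": 0, "wx": 0, "wy": 0, "wz": 0, "hand": 0}, {"tx": 0, "ty": 0, "tz": 0, "wx": 0, "wy": 0, "wz": 0, "hand": 0}]'

```text
time: 2.6
tcp_pos: [0.4805, -0.295, 0.0621]
tcp_rot: [[0.12, 0.993, -0.0], [0.993, -0.12, 0.0], [0.0, -0.0, -1.0]]
force: [-0.6, -0.1, 0.4]
finger_gap: 0.0002
gripper_force: 0.0
```

```bash
python3 st.py
```

```text
t 2.6 bedy mm -82.16 bedx -0.03 z 0.0621 Fy -0.16 [-0.58 -0.09  0.39] 0.017
```

```bash
python3 - <<'E'
from h import *
a=cv2.imread("pics/w2.png");c=np.load("w2.npz")
print(a[24:60,313].mean(1).astype(int).tolist());print(a[186:225,313].mean(1).astype(int).tolist())
y=np.array([.114,.9935])
for v in(24,30,34,38,42,66,190,195,200):print(v,[round(1e3*float((ray(c,(313,v),z)[:2]-[.4899,-.2134])@y),1) for z in(.02,.025,.03,.05)])
E
```

```text
[116, 81, 72, 129, 150, 149, 149, 149, 149, 150, 148, 147, 121, 58, 60, 69, 68, 71, 70, 70, 70, 68, 69, 69, 70, 69, 69, 71, 70, 71, 71, 71, 72, 70, 71, 71]
[47, 46, 47, 51, 103, 126, 122, 77, 77, 77, 81, 101, 190, 240, 241, 240, 240, 236, 141, 124, 97, 166, 231, 245, 244, 243, 243, 243, 242, 241, 241, 241, 240, 215, 238, 237, 236, 237, 237]
24 [73.7, 72.8, 71.9, 68.4]
30 [69.5, 68.7, 67.8, 64.5]
34 [66.7, 65.9, 65.1, 61.9]
38 [63.8, 63.0, 62.3, 59.2]
42 [60.9, 60.2, 59.5, 56.6]
66 [43.2, 42.7, 42.3, 40.4]
190 [-59.5, -58.5, -57.5, -53.6]
195 [-64.1, -63.0, -62.0, -57.8]
200 [-68.7, -67.6, -66.5, -62.0]
```

>>> send_rows --steps '[{"tx": 0.002, "ty": 0, "tz": 0, "wx": 0, "wy": 0, "wz": 0, "hand": 0}, {"tx": 0.002, "ty": 0, "tz": 0, "wx": 0, "wy": 0, "wz": 0, "hand": 0}, {"tx": 0.002, "ty": 0, "tz": 0, "wx": 0, "wy": 0, "wz": 0, "hand": 0}, {"tx": 0.002, "ty": 0, "tz": 0, "wx": 0, "wy": 0, "wz": 0, "hand": 0}, {"tx": 0.002, "ty": 0, "tz": 0, "wx": 0, "wy": 0, "wz": 0, "hand": 0}, {"tx": 0.002, "ty": 0, "tz": 0, "wx": 0, "wy": 0, "wz": 0, "hand": 0}, {"tx": 0.001, "ty": 0, "tz": 0, "wx": 0, "wy": 0, "wz": 0, "hand": 0}, {"tx": 0.001, "ty": 0, "tz": 0, "wx": 0, "wy": 0, "wz": 0, "hand": 0}]'

```text
time: 3.4
tcp_pos: [0.4823, -0.2811, 0.0621]
tcp_rot: [[0.121, 0.993, -0.0], [0.993, -0.121, -0.0], [-0.0, -0.0, -1.0]]
force: [0.3, -0.3, -0.4]
finger_gap: 0.0002
gripper_force: 0.0
```

```bash
python3 st.py
```

```text
t 3.4 bedy mm -68.13 bedx 0.13 z 0.0621 Fy -0.23 [ 0.33 -0.27 -0.4 ] 0.017
```

>>> send_rows --steps '[{"tx": 0.001, "ty": 0, "tz": 0, "wx": 0, "wy": 0, "wz": 0, "hand": 0}, {"tx": 0.001, "ty": 0, "tz": 0, "wx": 0, "wy": 0, "wz": 0, "hand": 0}, {"tx": 0.001, "ty": 0, "tz": 0, "wx": 0, "wy": 0, "wz": 0, "hand": 0}, {"tx": 0.001, "ty": 0, "tz": 0, "wx": 0, "wy": 0, "wz": 0, "hand": 0}, {"tx": 0.001, "ty": 0, "tz": 0, "wx": 0, "wy": 0, "wz": 0, "hand": 0}, {"tx": 0.001, "ty": 0, "tz": 0, "wx": 0, "wy": 0, "wz": 0, "hand": 0}, {"tx": 0.001, "ty": 0, "tz": 0, "wx": 0, "wy": 0, "wz": 0, "hand": 0}, {"tx": 0.001, "ty": 0, "tz": 0, "wx": 0, "wy": 0, "wz": 0, "hand": 0}]'

```text
time: 4.2
tcp_pos: [0.4832, -0.2732, 0.0621]
tcp_rot: [[0.121, 0.993, 0.0], [0.993, -0.121, -0.0], [-0.0, 0.0, -1.0]]
force: [-0.8, -0.2, -0.7]
finger_gap: -0.0002
gripper_force: 0.0
```

>>> send_rows --steps '[{"tx": 0.001, "ty": 0, "tz": 0, "wx": 0, "wy": 0, "wz": 0, "hand": 0}, {"tx": 0.001, "ty": 0, "tz": 0, "wx": 0, "wy": 0, "wz": 0, "hand": 0}, {"tx": 0.001, "ty": 0, "tz": 0, "wx": 0, "wy": 0, "wz": 0, "hand": 0}, {"tx": 0.001, "ty": 0, "tz": 0, "wx": 0, "wy": 0, "wz": 0, "hand": 0}, {"tx": 0.001, "ty": 0, "tz": 0, "wx": 0, "wy": 0, "wz": 0, "hand": 0}, {"tx": 0.001, "ty": 0, "tz": 0, "wx": 0, "wy": 0, "wz": 0, "hand": 0}]'

```text
time: 4.8
tcp_pos: [0.484, -0.2672, 0.0621]
tcp_rot: [[0.121, 0.993, 0.0], [0.993, -0.121, -0.0], [-0.0, 0.0, -1.0]]
force: [-0.2, -0.7, 0.3]
finger_gap: -0.0002
gripper_force: 0.0
```

```bash
python3 st.py
```

```text
t 4.8 bedy mm -54.16 bedx 0.24 z 0.0621 Fy -0.67 [-0.18 -0.66  0.28] 0.017
```

>>> send_rows --steps '[{"tx": 0.001, "ty": 0, "tz": 0, "wx": 0, "wy": 0, "wz": 0, "hand": 0}, {"tx": 0.001, "ty": 0, "tz": 0, "wx": 0, "wy": 0, "wz": 0, "hand": 0}, {"tx": 0.001, "ty": 0, "tz": 0, "wx": 0, "wy": 0, "wz": 0, "hand": 0}, {"tx": 0.001, "ty": 0, "tz": 0, "wx": 0, "wy": 0, "wz": 0, "hand": 0}]'

```text
time: 5.2
tcp_pos: [0.4845, -0.2633, 0.0621]
tcp_rot: [[0.121, 0.993, 0.0], [0.993, -0.121, -0.0], [-0.0, 0.0, -1.0]]
force: [-0.5, -0.1, 0.8]
finger_gap: 0.0004
gripper_force: 0.0
```

```bash
python3 st.py;python3 - <<'E'
from h import *
c=optics.calibration("wrist");a=optics.camera("wrist");cv2.imwrite("pics/w3.png",a);print(np.round(proj(c,[.4899,-.2134,.031])))
np.savez("w3.npz",K=c["K"],world_from_camera=c["world_from_camera"])
E
```

```text
t 5.2 bedy mm -50.19 bedx 0.28 z 0.0621 Fy -0.13 [-0.45 -0.08  0.84] 0.017
[315. 185.]
```

View pics/w3.png

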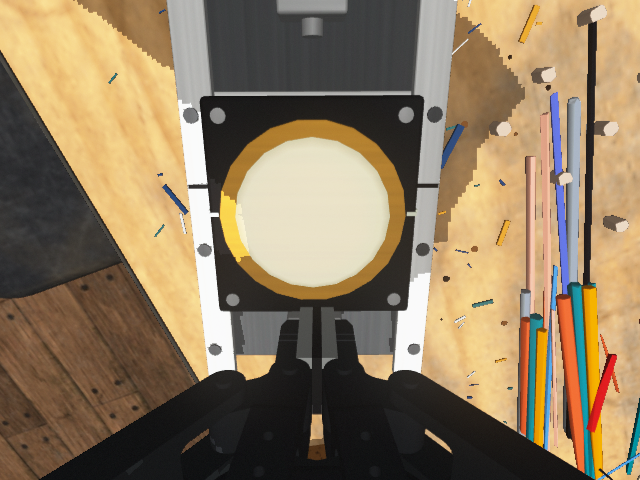

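The mount is still off-centre, with its white line at v=214 and the black mark at v=186. The fingertips at (316,308) are just reaching its near face at v≈308.

>>> send_rows --steps '[{"tx": 0.001, "ty": 0, "tz": 0, "wx": 0, "wy": 0, "wz": 0, "hand": 0}, {"tx": 0.001, "ty": 0, "tz": 0, "wx": 0, "wy": 0, "wz": 0, "hand": 0}, {"tx": 0.001, "ty": 0, "tz": 0, "wx": 0, "wy": 0, "wz": 0, "hand": 0}, {"tx": 0.001, "ty": 0, "tz": 0, "wx": 0, "wy": 0, "wz": 0, "hand": 0}]'

```text
time: 5.65
tcp_pos: [0.4849, -0.2593, 0.0621]
tcp_rot: [[0.121, 0.993, -0.0], [0.993, -0.121, 0.0], [0.0, -0.0, -1.0]]
force: [0.0, -0.0, -0.8]
finger_gap: 0.0
gripper_force: 0.0
```

```bash
python3 st.py; cat >mt.py <<'E'
from h import *
# mount offset: black mark row vs. white line row, both sides, in the live wrist view
s=status.get_state();c=optics.calibration("wrist");a=optics.camera("wrist")
import sys
cv2.imwrite("pics/%s.png"%sys.argv[1],a)
C=np.array([.4899,-.2134]);Y=np.array([.114,.9935]);X=np.array([.9935,-.114])
g=cv2.GaussianBlur(cv2.cvtColor(a,cv2.COLOR_BGR2GRAY),(3,3),0).astype(float)
def prof(bx,z,ys):
    return np.array([cv2.getRectSubPix(g.astype(np.float32),(1,1),tuple(map(float,proj(c,[*(C+bx*X+y*Y),z]))))[0,0] for y in ys])
def cen(w,ys):
    i=int(w.argmax());sl=slice(max(0,i-8),i+9);q=np.clip(w[sl]-.4*w[i],0,None);return 1e3*(q*ys[sl]).sum()/q.sum(),w[i]
yb=np.arange(-.012,.012,.0002);yw=np.arange(-.03,.03,.0002)
B=[];M=[]
for sg in(1,-1):
    p=np.mean([prof(sg*b,.031,yb) for b in(.054,.055,.056)],0);b=cen(np.median(p)-p,yb);B.append(b[0])
    p=np.mean([prof(sg*b,.05,yw) for b in(.0395,.040,.0405)],0);m=cen(p-np.median(p),yw);M.append(m[0])
    print("side",sg,"black",np.round(b,2),"white",np.round(m,2))
print("offset mm",np.round(np.mean(M)-np.mean(B),2))
E
python3 mt.py w4
```

```text
t 5.65 bedy mm -46.15 bedx 0.28 z 0.0621 Fy -0.03 [ 0.04 -0.04 -0.79] 0.017
side 1 black [ -0.65 142.42] white [-9.91 90.57]
side -1 black [ -0.33 199.77] white [-12.79 157.05]
offset mm -10.86
```

```bash
python3 - <<'E'
import cv2
a=cv2.imread("pics/w4.png");cv2.imwrite("pics/w4c.png",cv2.resize(a[90:360,150:470],None,fx=2.2,fy=2.2,interpolation=cv2.INTER_CUBIC))
E
```

```text
(no output)
```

View pics/w4c.png

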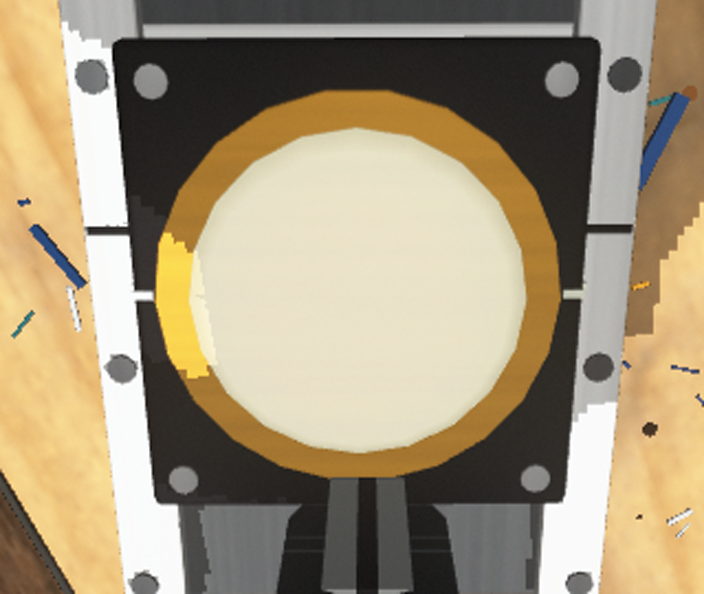

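The crop shows the finger pads overlapping the block's top up to the ring at about (367,480), so the tips are above the block. I need to find their real height.

```bash
python3 st.py; python3 - <<'E'
from h import *
c=optics.calibration("wrist");Y=np.array([.114,.9935]);C=[.4899,-.2134]
f=lambda u,v,z:np.round(1e3*(ray(c,(u,v),z)[:2]-C)@Y,1)
print("cam bedy",(np.array(c["world_from_camera"])[:2,3]-C)@Y,np.array(c["world_from_camera"])[2,3])
print("tip",[(z,f(316,307.5,z)) for z in(.035,.045,.05,.055,.06)])
print("near edge",f(316,90+500/2.2,.05),"far edge",f(316,90+38/2.2,.05),"white",f(316,90+295/2.2,.05),"black",f(316,90+230/2.2,.031))
E
```

```text
t 5.7 bedy mm -46.0 bedx 0.25 z 0.0621 Fy 0.44 [-0.11  0.45  0.36] 0.017
cam bedy 0.03843769624165 0.2169034291163262
tip [(0.035, np.float64(-59.0)), (0.045, np.float64(-53.7)), (0.05, np.float64(-51.0)), (0.055, np.float64(-48.3)), (0.06, np.float64(-45.6))]
near edge -56.2 far edge 38.7 white -9.8 black -0.6
```

```bash
python3 - <<'E'
from h import *
c=optics.calibration("wrist");print(np.round(c["K"],1).tolist())
g=lambda u,v,z:ray(c,(150+u/2.2,90+v/2.2),z)[:2]
w=lambda u1,u2,v,z:round(1e3*np.linalg.norm(g(u1,v,z)-g(u2,v,z)),1)
print("rail outer at black",w(86,634,230,.031),"block top far",w(113,600,45,.05),"near",w(157,563,497,.05),"white outer",w(134,583,295,.05))
# two-view check of heights: w2 (higher camera) vs now
c2=np.load("w2.npz")
def tri(p1,p2):
    A=[];b=[]
    for cc,p in((c2,p1),(c,p2)):
        W=np.array(cc["world_from_camera"]);d=W[:3,:3]@np.linalg.solve(np.array(cc["K"]),[*p,1.]);d/=np.linalg.norm(d);M=np.eye(3)-np.outer(d,d);A.append(M);b.append(M@W[:3,3])
    return np.round(np.linalg.lstsq(np.vstack(A),np.hstack(b),rcond=None)[0],4)
q=lambda u,v:(230+u/4-.4,65+v/4-.4); r=lambda u,v:(150+u/2.2-.3,90+v/2.2-.3)
print("corner screws (z~.051)",tri(q(154,468),r(183,480)),tri(q(510,469),r(535,480)),tri(q(140,50),r(150,82)),tri(q(525,50),r(562,80)))
print("rail screws (z~.032)",tri(q(62,64),r(91,77)),tri(q(606,65),r(625,75)),tri(q(78,387),r(122,368)),tri(q(588,388),r(598,367)))
E
```

```text
[[393.9, 0.0, 316.4], [0.0, 393.9, 245.4], [0.0, 0.0, 1.0]]
rail outer at black 119.1 block top far 88.7 near 88.3 white outer 89.9
corner screws (z~.051) [ 0.4488 -0.2535  0.062 ] [ 0.5188 -0.2616  0.0627] [ 0.458  -0.1776  0.0628] [ 0.5276 -0.1857  0.0629]
rail screws (z~.032) [ 0.4384 -0.1757  0.031 ] [ 0.5472 -0.1884  0.0307] [ 0.4306 -0.2395  0.0297] [ 0.5395 -0.252   0.0309]
```

```bash
python3 - <<'E'
from h import *
s=status.get_state();c=optics.calibration("side");a=optics.camera("side");p=np.array(s["tcp_pos"])
o=proj(c,p).round().astype(int);x0,y0=o[0]-75,o[1]-70
cr=cv2.resize(a[y0:y0+130,x0:x0+150],None,fx=5,fy=4.5,interpolation=cv2.INTER_CUBIC)
for dz,col in((0,(0,0,255)),(-.017,(255,0,255))):
  q=proj(c,p+[0,0,dz]);cv2.circle(cr,(int((q[0]-x0)*5),int((q[1]-y0)*4.5)),4,col,-1)
cv2.imwrite("pics/s2c.png",cr);print(o,p)
E
```

```text
[259 267] [ 0.48490586 -0.25912323  0.062073  ]
```

View pics/s2c.png

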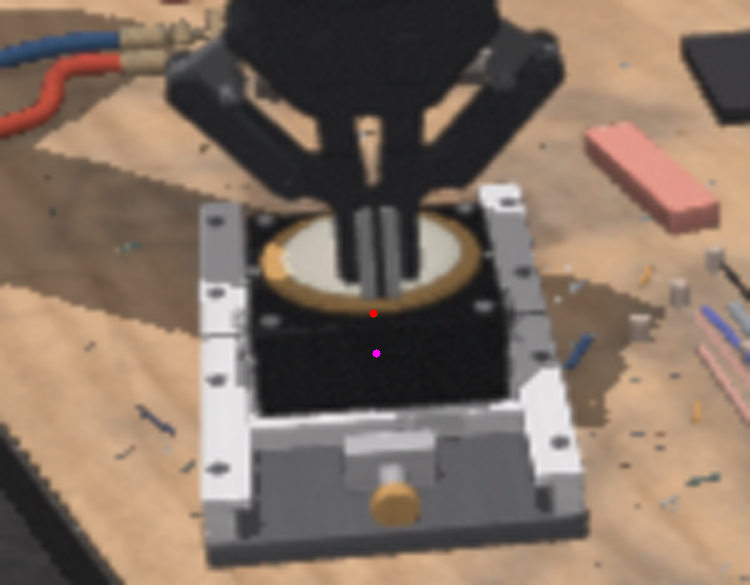

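The side view shows the fingertips at (378,297) in the crop, hanging over the block and above even the projected TCP (red dot at (374,313)). So the real tips are higher than the readout implies. I'll solve for the tip height from both views.

```bash
python3 - <<'E'
from h import *
s=status.get_state();p=np.array(s["tcp_pos"]);R=np.array(s["tcp_rot"])
W=optics.calibration("wrist");S=optics.calibration("side");x0,y0=259-75,267-70
uvs=(x0+378/5,y0+297/4.5)
def at(c,uv,off): # z where the ray crosses the plane tool-x = off
    M=np.array(c["world_from_camera"]);d=M[:3,:3]@np.linalg.solve(np.array(c["K"]),[*uv,1.]);o=M[:3,3];n=R[:,0]
    t=((p+off*n-o)@n)/(d@n);return np.round((o+t*d-p)*1e3,1)
for w in(.0,.005,.008,.011):print(w,"wrist",at(W,(316,307.5),w),"side",at(S,uvs,-w))
E
```

```text
0.0 wrist [ 0.1 -0.  -2.7] side [ 1.7 -0.2  7. ]
0.005 wrist [0.8 4.9 6.6] side [ 1.  -5.2 10. ]
0.008 wrist [ 1.1  7.9 12.2] side [ 0.6 -8.1 11.8]
0.011 wrist [ 1.5 10.9 17.8] side [  0.2 -11.1  13.6]
```

>>> send_rows --steps '[{"tx": -0.012, "ty": 0, "tz": 0, "wx": 0, "wy": 0, "wz": 0, "hand": 0}, {"tx": -0.013, "ty": 0, "tz": 0, "wx": 0, "wy": 0, "wz": 0, "hand": 0}, {"tx": 0, "ty": 0, "tz": 0, "wx": 0, "wy": 0, "wz": 0, "hand": 0}, {"tx": 0, "ty": 0, "tz": 0.013, "wx": 0, "wy": 0, "wz": 0, "hand": 0}, {"tx": 0, "ty": 0, "tz": 0.01, "wx": 0, "wy": 0, "wz": 0, "hand": 0}, {"tx": 0, "ty": 0, "tz": 0.007, "wx": 0, "wy": 0, "wz": 0, "hand": 0}, {"tx": 0, "ty": 0, "tz": 0, "wx": 0, "wy": 0, "wz": 0, "hand": 0}]'

```text
time: 6.45
tcp_pos: [0.4807, -0.283, 0.0303]
tcp_rot: [[0.12, 0.993, -0.003], [0.993, -0.12, 0.002], [0.002, -0.003, -1.0]]
force: [-0.9, 0.7, 0.1]
finger_gap: -0.0003
gripper_force: 0.0
```

```bash
python3 st.py;python3 - <<'E'
from h import *
c=optics.calibration("side");a=optics.camera("side");p=np.array(status.get_state()["tcp_pos"])
b=optics.camera("wrist")
o=proj(c,p).round().astype(int);x0,y0=o[0]-75,o[1]-75
cr=cv2.resize(a[y0:y0+125,x0:x0+150],(420,350),interpolation=cv2.INTER_CUBIC)
w=cv2.resize(b[180:360,230:410],(350,350),interpolation=cv2.INTER_CUBIC)
cv2.imwrite("pics/s3c.png",np.hstack([cr,w]));print(o,x0,y0)
E
```

```text
t 6.45 bedy mm -70.2 bedx -1.17 z 0.0303 Fy 0.61 [-0.85  0.71  0.13] 0.017
[260 291] 185 216
```

View pics/s3c.png

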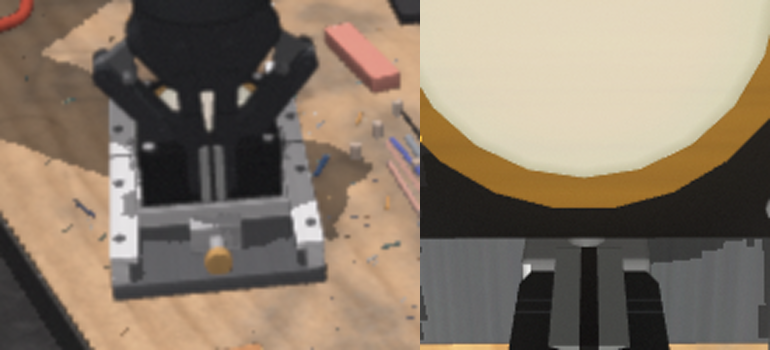

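In the left half (side view) the closed fingers now stand in front of the block's right face, with their tips low on the face at (213,200). In the right half (wrist view) the tips at (590,248) sit just short of the block edge. Now I'll approach slowly.

>>> send_rows --steps '[{"tx": 0.001, "ty": 0.001, "tz": 0, "wx": 0, "wy": 0, "wz": 0, "hand": 0}, {"tx": 0.001, "ty": 0, "tz": 0, "wx": 0, "wy": 0, "wz": 0, "hand": 0}, {"tx": 0.001, "ty": 0, "tz": 0, "wx": 0, "wy": 0, "wz": 0, "hand": 0}, {"tx": 0.001, "ty": 0, "tz": 0, "wx": 0, "wy": 0, "wz": 0, "hand": 0}, {"tx": 0.001, "ty": 0, "tz": 0, "wx": 0, "wy": 0, "wz": 0, "hand": 0}, {"tx": 0.001, "ty": 0, "tz": 0, "wx": 0, "wy": 0, "wz": 0, "hand": 0}]'

```text
time: 7.15
tcp_pos: [0.4836, -0.2783, 0.0322]
tcp_rot: [[0.121, 0.993, 0.0], [0.993, -0.121, -0.0], [-0.0, 0.0, -1.0]]
force: [0.6, 0.2, -0.3]
finger_gap: -0.0001
gripper_force: 0.0
```

>>> send_rows --steps '[{"tx": 0.001, "ty": 0, "tz": 0, "wx": 0, "wy": 0, "wz": 0, "hand": 0}, {"tx": 0.001, "ty": 0, "tz": 0, "wx": 0, "wy": 0, "wz": 0, "hand": 0}, {"tx": 0.001, "ty": 0, "tz": 0, "wx": 0, "wy": 0, "wz": 0, "hand": 0}, {"tx": 0.001, "ty": 0, "tz": 0, "wx": 0, "wy": 0, "wz": 0, "hand": 0}]'

```text
time: 7.55
tcp_pos: [0.4841, -0.2747, 0.0321]
tcp_rot: [[0.121, 0.993, -0.0], [0.993, -0.121, -0.001], [-0.001, -0.0, -1.0]]
force: [-1.3, -2.5, -1.1]
finger_gap: 0.0
gripper_force: 1.0
```

>>> send_rows --steps '[{"tx": 0.001, "ty": 0, "tz": 0, "wx": 0, "wy": 0, "wz": 0, "hand": 0}, {"tx": 0.001, "ty": 0, "tz": 0, "wx": 0, "wy": 0, "wz": 0, "hand": 0}, {"tx": 0.001, "ty": 0, "tz": 0, "wx": 0, "wy": 0, "wz": 0, "hand": 0}]'

```text
time: 7.85
tcp_pos: [0.4844, -0.2716, 0.0321]
tcp_rot: [[0.121, 0.993, -0.0], [0.993, -0.121, -0.0], [-0.0, -0.0, -1.0]]
force: [0.5, -1.5, -0.6]
finger_gap: -0.0005
gripper_force: 1.0
```

```bash
python3 st.py
```

```text
t 7.85 bedy mm -58.46 bedx 1.22 z 0.0321 Fy -1.43 [ 0.46 -1.49 -0.59] 0.017
```

>>> send_rows --steps '[{"tx": 0.001, "ty": 0, "tz": 0, "wx": 0, "wy": 0, "wz": 0, "hand": 0}, {"tx": 0.001, "ty": 0, "tz": 0, "wx": 0, "wy": 0, "wz": 0, "hand": 0}, {"tx": 0.001, "ty": 0, "tz": 0, "wx": 0, "wy": 0, "wz": 0, "hand": 0}, {"tx": 0.001, "ty": 0, "tz": 0, "wx": 0, "wy": 0, "wz": 0, "hand": 0}, {"tx": 0.001, "ty": 0, "tz": 0, "wx": 0, "wy": 0, "wz": 0, "hand": 0}, {"tx": 0.001, "ty": 0, "tz": 0, "wx": 0, "wy": 0, "wz": 0, "hand": 0}, {"tx": 0.001, "ty": 0, "tz": 0, "wx": 0, "wy": 0, "wz": 0, "hand": 0}, {"tx": 0.001, "ty": 0, "tz": 0, "wx": 0, "wy": 0, "wz": 0, "hand": 0}]'

```text
time: 8.65
tcp_pos: [0.4854, -0.2634, 0.0321]
tcp_rot: [[0.121, 0.993, 0.0], [0.993, -0.121, 0.0], [0.0, 0.0, -1.0]]
force: [0.3, -2.3, -1.5]
finger_gap: 0.0001
gripper_force: 1.0
```

>>> send_rows --steps '[{"tx": 0.0007, "ty": 0, "tz": 0, "wx": 0, "wy": 0, "wz": 0, "hand": 0}, {"tx": 0.0007, "ty": 0, "tz": 0, "wx": 0, "wy": 0, "wz": 0, "hand": 0}, {"tx": 0.0006, "ty": 0, "tz": 0, "wx": 0, "wy": 0, "wz": 0, "hand": 0}]'

```text
time: 8.95
tcp_pos: [0.4857, -0.2614, 0.0321]
tcp_rot: [[0.12, 0.993, 0.0], [0.993, -0.12, -0.0], [-0.0, 0.0, -1.0]]
force: [1.5, -2.2, -0.4]
finger_gap: -0.0002
gripper_force: 1.0
```

>>> send_rows --steps '[{"tx": 0.0007, "ty": 0, "tz": 0, "wx": 0, "wy": 0, "wz": 0, "hand": 0}, {"tx": 0.0007, "ty": 0, "tz": 0, "wx": 0, "wy": 0, "wz": 0, "hand": 0}, {"tx": 0.0006, "ty": 0, "tz": 0, "wx": 0, "wy": 0, "wz": 0, "hand": 0}]'

```text
time: 9.25
tcp_pos: [0.4859, -0.2594, 0.0321]
tcp_rot: [[0.121, 0.993, 0.0], [0.993, -0.121, -0.0], [-0.0, 0.0, -1.0]]
force: [-0.6, -2.4, -0.7]
finger_gap: -0.0001
gripper_force: 1.0
```

```bash
python3 st.py
```

```text
t 9.25 bedy mm -46.19 bedx 1.28 z 0.0321 Fy -2.44 [-0.65 -2.38 -0.66] 0.017
```

>>> send_rows --steps '[{"tx": 0.0005, "ty": 0, "tz": 0, "wx": 0, "wy": 0, "wz": 0, "hand": 0}, {"tx": 0.0005, "ty": 0, "tz": 0, "wx": 0, "wy": 0, "wz": 0, "hand": 0}, {"tx": 0.0005, "ty": 0, "tz": 0, "wx": 0, "wy": 0, "wz": 0, "hand": 0}]'

```text
time: 9.55
tcp_pos: [0.4861, -0.258, 0.0321]
tcp_rot: [[0.121, 0.993, 0.0], [0.993, -0.121, 0.0], [0.0, 0.0, -1.0]]
force: [-0.6, -1.6, -0.6]
finger_gap: 0.0001
gripper_force: 1.0
```

```bash
python3 st.py
```

```text
t 9.55 bedy mm -44.71 bedx 1.31 z 0.0321 Fy -1.65 [-0.56 -1.59 -0.55] 0.017
```

>>> send_rows --steps '[{"tx": 0.0004, "ty": 0, "tz": 0, "wx": 0, "wy": 0, "wz": 0, "hand": 0}, {"tx": 0.0004, "ty": 0, "tz": 0, "wx": 0, "wy": 0, "wz": 0, "hand": 0}, {"tx": 0.0004, "ty": 0, "tz": 0, "wx": 0, "wy": 0, "wz": 0, "hand": 0}]'

```text
time: 9.85
tcp_pos: [0.4862, -0.2568, 0.0321]
tcp_rot: [[0.121, 0.993, -0.0], [0.993, -0.121, 0.0], [0.0, -0.0, -1.0]]
force: [0.7, -2.1, -0.1]
finger_gap: -0.0001
gripper_force: 1.0
```

>>> send_rows --steps '[{"tx": 0.0004, "ty": 0, "tz": 0, "wx": 0, "wy": 0, "wz": 0, "hand": 0}, {"tx": 0.0004, "ty": 0, "tz": 0, "wx": 0, "wy": 0, "wz": 0, "hand": 0}, {"tx": 0.0004, "ty": 0, "tz": 0, "wx": 0, "wy": 0, "wz": 0, "hand": 0}]'

```text
time: 10.15
tcp_pos: [0.4864, -0.2556, 0.0321]
tcp_rot: [[0.121, 0.993, -0.0], [0.993, -0.121, 0.0], [0.0, -0.0, -1.0]]
force: [-0.2, -1.4, -0.3]
finger_gap: 0.0
gripper_force: 1.0
```

>>> send_rows --steps '[{"tx": 0.0003, "ty": 0, "tz": 0, "wx": 0, "wy": 0, "wz": 0, "hand": 0}, {"tx": 0.0003, "ty": 0, "tz": 0, "wx": 0, "wy": 0, "wz": 0, "hand": 0}, {"tx": 0.0003, "ty": 0, "tz": 0, "wx": 0, "wy": 0, "wz": 0, "hand": 0}]'

```text
time: 10.45
tcp_pos: [0.4865, -0.2547, 0.0321]
tcp_rot: [[0.121, 0.993, 0.0], [0.993, -0.121, -0.0], [-0.0, 0.0, -1.0]]
force: [0.2, -2.4, 0.0]
finger_gap: 0.0002
gripper_force: 1.0
```

>>> send_rows --steps '[{"tx": 0.0003, "ty": 0, "tz": 0, "wx": 0, "wy": 0, "wz": 0, "hand": 0}, {"tx": 0.0003, "ty": 0, "tz": 0, "wx": 0, "wy": 0, "wz": 0, "hand": 0}, {"tx": 0.0003, "ty": 0, "tz": 0, "wx": 0, "wy": 0, "wz": 0, "hand": 0}]'

```text
time: 10.75
tcp_pos: [0.4866, -0.2538, 0.0321]
tcp_rot: [[0.121, 0.993, -0.0], [0.993, -0.121, 0.0], [0.0, -0.0, -1.0]]
force: [-0.4, -2.5, -0.7]
finger_gap: 0.0001
gripper_force: 1.0
```

>>> send_rows --steps '[{"tx": 0.0003, "ty": 0, "tz": 0, "wx": 0, "wy": 0, "wz": 0, "hand": 0}, {"tx": 0.0003, "ty": 0, "tz": 0, "wx": 0, "wy": 0, "wz": 0, "hand": 0}, {"tx": 0.0003, "ty": 0, "tz": 0, "wx": 0, "wy": 0, "wz": 0, "hand": 0}]'

```text
time: 11.05
tcp_pos: [0.4867, -0.2529, 0.0321]
tcp_rot: [[0.121, 0.993, -0.0], [0.993, -0.121, 0.0], [0.0, -0.0, -1.0]]
force: [-1.2, -1.7, -1.1]
finger_gap: 0.0
gripper_force: 1.0
```

>>> send_rows --steps '[{"tx": 0.0003, "ty": 0, "tz": 0, "wx": 0, "wy": 0, "wz": 0, "hand": 0}, {"tx": 0.0003, "ty": 0, "tz": 0, "wx": 0, "wy": 0, "wz": 0, "hand": 0}, {"tx": 0.0003, "ty": 0, "tz": 0, "wx": 0, "wy": 0, "wz": 0, "hand": 0}]'

```text
time: 11.35
tcp_pos: [0.4868, -0.2521, 0.0321]
tcp_rot: [[0.121, 0.993, -0.0], [0.993, -0.121, -0.0], [-0.0, 0.0, -1.0]]
force: [-0.8, -3.2, -0.6]
finger_gap: 0.0
gripper_force: 1.4
```

>>> send_rows --steps '[{"tx": 0.0003, "ty": 0, "tz": 0, "wx": 0, "wy": 0, "wz": 0, "hand": 0}, {"tx": 0.0003, "ty": 0, "tz": 0, "wx": 0, "wy": 0, "wz": 0, "hand": 0}]'

```text
time: 11.55
tcp_pos: [0.4869, -0.2521, 0.0322]
tcp_rot: [[0.121, 0.993, -0.0], [0.993, -0.121, -0.001], [-0.001, 0.0, -1.0]]
force: [-1.3, -4.7, -0.9]
finger_gap: -0.0001
gripper_force: 2.3
```

```bash
python3 st.py
```

```text
t 11.55 bedy mm -38.76 bedx 1.42 z 0.0322 Fy -4.85 [-1.33 -4.73 -0.94] 0.017
```

>>> send_rows --steps '[{"tx": 0.0003, "ty": 0, "tz": 0, "wx": 0, "wy": 0, "wz": 0, "hand": 0}, {"tx": 0.0002, "ty": 0, "tz": 0, "wx": 0, "wy": 0, "wz": 0, "hand": 0}, {"tx": 0, "ty": 0, "tz": 0, "wx": 0, "wy": 0, "wz": 0, "hand": 0}]'

```text
time: 11.85
tcp_pos: [0.4871, -0.252, 0.0324]
tcp_rot: [[0.121, 0.993, 0.0], [0.993, -0.121, -0.002], [-0.002, 0.0, -1.0]]
force: [-1.5, -5.4, -1.5]
finger_gap: -0.0005
gripper_force: 2.7
```

```bash
python3 st.py
```

```text
t 11.85 bedy mm -38.66 bedx 1.65 z 0.0324 Fy -5.51 [-1.52 -5.37 -1.5 ] 0.017
```

>>> send_rows --steps '[{"tx": 0.0003, "ty": 0, "tz": 0, "wx": 0, "wy": 0, "wz": 0, "hand": 0}, {"tx": 0.0003, "ty": 0, "tz": 0, "wx": 0, "wy": 0, "wz": 0, "hand": 0}, {"tx": 0, "ty": 0, "tz": 0, "wx": 0, "wy": 0, "wz": 0, "hand": 0}]'

```text
time: 12.15
tcp_pos: [0.4874, -0.252, 0.0326]
tcp_rot: [[0.121, 0.993, 0.0], [0.993, -0.121, -0.003], [-0.003, 0.001, -1.0]]
force: [-1.0, -5.8, 0.3]
finger_gap: -0.0
gripper_force: 3.3
```

```bash
python3 st.py
```

```text
t 12.15 bedy mm -38.61 bedx 1.87 z 0.0326 Fy -5.84 [-1.   -5.77  0.27] 0.017
```

>>> send_rows --steps '[{"tx": -0.005, "ty": -0.001, "tz": 0, "wx": 0, "wy": 0, "wz": 0, "hand": 0}, {"tx": -0.01, "ty": 0, "tz": 0, "wx": 0, "wy": 0, "wz": 0, "hand": 0}, {"tx": 0, "ty": 0, "tz": 0, "wx": 0, "wy": 0, "wz": 0, "hand": 0}, {"tx": 0, "ty": 0, "tz": -0.035, "wx": 0, "wy": 0, "wz": 0, "hand": 0}, {"tx": 0, "ty": 0, "tz": -0.04, "wx": 0, "wy": 0, "wz": 0, "hand": 0}, {"tx": 0, "ty": 0, "tz": 0, "wx": 0, "wy": 0, "wz": 0, "hand": 0}]'

```text
time: 12.75
tcp_pos: [0.4873, -0.267, 0.1119]
tcp_rot: [[0.121, 0.993, 0.007], [0.993, -0.121, -0.004], [-0.003, 0.008, -1.0]]
force: [0.7, -0.5, 0.4]
finger_gap: -0.0001
gripper_force: 0.0
```

```bash
python3 st.py
```

```text
t 12.75 bedy mm -53.55 bedx 3.52 z 0.1119 Fy -0.39 [ 0.75 -0.47  0.4 ] 0.017
```

>>> send_rows --steps '[{"tx": 0.035, "ty": -0.002, "tz": 0, "wx": 0, "wy": 0, "wz": 0, "hand": 0}, {"tx": 0.035, "ty": -0.002, "tz": 0, "wx": 0, "wy": 0, "wz": 0, "hand": 0}, {"tx": 0.035, "ty": 0, "tz": 0, "wx": 0, "wy": 0, "wz": 0, "hand": 0}, {"tx": 0.037, "ty": 0, "tz": 0, "wx": 0, "wy": 0, "wz": 0, "hand": 0}, {"tx": 0, "ty": 0, "tz": 0, "wx": 0, "wy": 0, "wz": 0, "hand": 0}, {"tx": 0, "ty": 0, "tz": 0, "wx": 0, "wy": 0, "wz": 0, "hand": 0}]'

```text
time: 13.35
tcp_pos: [0.4972, -0.1229, 0.1068]
tcp_rot: [[0.119, 0.993, -0.0], [0.993, -0.119, 0.0], [0.0, -0.0, -1.0]]
force: [0.3, -0.2, -0.6]
finger_gap: -0.0001
gripper_force: 0.0
```

```bash
python3 st.py
```

```text
t 13.35 bedy mm 90.78 bedx -3.02 z 0.1068 Fy -0.14 [ 0.33 -0.18 -0.6 ] 0.017
```

>>> send_rows --steps '[{"tx": 0, "ty": 0.003, "tz": 0.02, "wx": 0, "wy": 0, "wz": 0, "hand": 0}, {"tx": 0, "ty": 0, "tz": 0.02, "wx": 0, "wy": 0, "wz": 0, "hand": 0}, {"tx": 0, "ty": 0, "tz": 0.02, "wx": 0, "wy": 0, "wz": 0, "hand": 0}, {"tx": 0, "ty": 0, "tz": 0.008, "wx": 0, "wy": 0, "wz": 0, "hand": 0}, {"tx": 0, "ty": 0, "tz": 0, "wx": 0, "wy": 0, "wz": 0, "hand": 0}, {"tx": 0, "ty": 0, "tz": 0, "wx": 0, "wy": 0, "wz": 0, "hand": 0}]'

```text
time: 13.95
tcp_pos: [0.5006, -0.1248, 0.0395]
tcp_rot: [[0.122, 0.993, 0.0], [0.993, -0.122, -0.0], [-0.0, 0.0, -1.0]]
force: [-1.1, 0.6, 0.7]
finger_gap: 0.0002
gripper_force: 0.0
```

```bash
python3 st.py
```

```text
t 13.95 bedy mm 89.28 bedx 0.54 z 0.0395 Fy 0.47 [-1.07  0.59  0.69] 0.017
```

>>> send_rows --steps '[{"tx": 0, "ty": 0, "tz": 0.0075, "wx": 0, "wy": 0, "wz": 0, "hand": 0}, {"tx": -0.003, "ty": 0, "tz": 0, "wx": 0, "wy": 0, "wz": 0, "hand": 0}, {"tx": -0.003, "ty": 0, "tz": 0, "wx": 0, "wy": 0, "wz": 0, "hand": 0}, {"tx": -0.002, "ty": 0, "tz": 0, "wx": 0, "wy": 0, "wz": 0, "hand": 0}, {"tx": -0.001, "ty": 0, "tz": 0, "wx": 0, "wy": 0, "wz": 0, "hand": 0}, {"tx": -0.001, "ty": 0, "tz": 0, "wx": 0, "wy": 0, "wz": 0, "hand": 0}, {"tx": -0.001, "ty": 0, "tz": 0, "wx": 0, "wy": 0, "wz": 0, "hand": 0}]'

```text
time: 14.65
tcp_pos: [0.499, -0.135, 0.0317]
tcp_rot: [[0.12, 0.993, 0.0], [0.993, -0.12, -0.0], [0.0, 0.0, -1.0]]
force: [0.6, -0.6, 0.0]
finger_gap: 0.0001
gripper_force: 0.0
```

>>> send_rows --steps '[{"tx": -0.001, "ty": 0, "tz": 0, "wx": 0, "wy": 0, "wz": 0, "hand": 0}, {"tx": -0.001, "ty": 0, "tz": 0, "wx": 0, "wy": 0, "wz": 0, "hand": 0}, {"tx": -0.001, "ty": 0, "tz": 0, "wx": 0, "wy": 0, "wz": 0, "hand": 0}, {"tx": -0.001, "ty": 0, "tz": 0, "wx": 0, "wy": 0, "wz": 0, "hand": 0}]'

```text
time: 15.05
tcp_pos: [0.4985, -0.139, 0.0316]
tcp_rot: [[0.12, 0.993, -0.0], [0.993, -0.12, 0.0], [0.0, -0.0, -1.0]]
force: [0.3, 0.5, -0.4]
finger_gap: -0.0001
gripper_force: 0.0
```

>>> send_rows --steps '[{"tx": -0.001, "ty": 0, "tz": 0, "wx": 0, "wy": 0, "wz": 0, "hand": 0}, {"tx": -0.001, "ty": 0, "tz": 0, "wx": 0, "wy": 0, "wz": 0, "hand": 0}, {"tx": -0.001, "ty": 0, "tz": 0, "wx": 0, "wy": 0, "wz": 0, "hand": 0}]'

```text
time: 15.35
tcp_pos: [0.4982, -0.1411, 0.0316]
tcp_rot: [[0.12, 0.993, 0.0], [0.993, -0.12, 0.002], [0.002, 0.0, -1.0]]
force: [0.9, 2.8, 0.9]
finger_gap: 0.0003
gripper_force: 1.5
```

```bash
python3 st.py
```

```text
t 15.35 bedy mm 72.74 bedx 0.05 z 0.0316 Fy 2.94 [0.93 2.85 0.88] 0.017
```

>>> send_rows --steps '[{"tx": -0.001, "ty": 0, "tz": 0, "wx": 0, "wy": 0, "wz": 0, "hand": 0}, {"tx": -0.001, "ty": 0, "tz": 0, "wx": 0, "wy": 0, "wz": 0, "hand": 0}, {"tx": -0.0015, "ty": 0, "tz": 0, "wx": 0, "wy": 0, "wz": 0, "hand": 0}, {"tx": -0.0015, "ty": 0, "tz": 0, "wx": 0, "wy": 0, "wz": 0, "hand": 0}, {"tx": -0.0015, "ty": 0, "tz": 0, "wx": 0, "wy": 0, "wz": 0, "hand": 0}, {"tx": -0.0015, "ty": 0, "tz": 0, "wx": 0, "wy": 0, "wz": 0, "hand": 0}, {"tx": -0.0015, "ty": 0, "tz": 0, "wx": 0, "wy": 0, "wz": 0, "hand": 0}, {"tx": -0.0015, "ty": 0, "tz": 0, "wx": 0, "wy": 0, "wz": 0, "hand": 0}]'

```text
time: 16.15
tcp_pos: [0.4968, -0.153, 0.0316]
tcp_rot: [[0.121, 0.993, -0.0], [0.993, -0.121, 0.0], [-0.0, -0.0, -1.0]]
force: [0.4, 2.4, 1.1]
finger_gap: -0.0
gripper_force: 1.5
```

>>> send_rows --steps '[{"tx": -0.0015, "ty": 0, "tz": 0, "wx": 0, "wy": 0, "wz": 0, "hand": 0}, {"tx": -0.0015, "ty": 0, "tz": 0, "wx": 0, "wy": 0, "wz": 0, "hand": 0}, {"tx": -0.0015, "ty": 0, "tz": 0, "wx": 0, "wy": 0, "wz": 0, "hand": 0}, {"tx": -0.0015, "ty": 0, "tz": 0, "wx": 0, "wy": 0, "wz": 0, "hand": 0}, {"tx": -0.0015, "ty": 0, "tz": 0, "wx": 0, "wy": 0, "wz": 0, "hand": 0}, {"tx": -0.0015, "ty": 0, "tz": 0, "wx": 0, "wy": 0, "wz": 0, "hand": 0}, {"tx": -0.0015, "ty": 0, "tz": 0, "wx": 0, "wy": 0, "wz": 0, "hand": 0}, {"tx": -0.001, "ty": 0, "tz": 0, "wx": 0, "wy": 0, "wz": 0, "hand": 0}]'

```text
time: 16.95
tcp_pos: [0.4954, -0.1644, 0.0316]
tcp_rot: [[0.121, 0.993, -0.0], [0.993, -0.121, -0.0], [-0.0, -0.0, -1.0]]
force: [1.1, 3.4, 0.8]
finger_gap: 0.0003
gripper_force: 1.4
```

```bash
python3 st.py
```

```text
t 16.95 bedy mm 49.27 bedx -0.11 z 0.0316 Fy 3.5 [1.12 3.4  0.8 ] 0.017
```

>>> send_rows --steps '[{"tx": -0.001, "ty": 0, "tz": 0, "wx": 0, "wy": 0, "wz": 0, "hand": 0}, {"tx": -0.001, "ty": 0, "tz": 0, "wx": 0, "wy": 0, "wz": 0, "hand": 0}, {"tx": -0.001, "ty": 0, "tz": 0, "wx": 0, "wy": 0, "wz": 0, "hand": 0}, {"tx": -0.001, "ty": 0, "tz": 0, "wx": 0, "wy": 0, "wz": 0, "hand": 0}, {"tx": -0.0006, "ty": 0, "tz": 0, "wx": 0, "wy": 0, "wz": 0, "hand": 0}, {"tx": -0.0004, "ty": 0, "tz": 0, "wx": 0, "wy": 0, "wz": 0, "hand": 0}]'

```text
time: 17.55
tcp_pos: [0.4948, -0.1693, 0.0316]
tcp_rot: [[0.121, 0.993, -0.0], [0.993, -0.121, -0.0], [-0.0, -0.0, -1.0]]
force: [-0.0, 1.8, -0.5]
finger_gap: -0.0001
gripper_force: 1.4
```

>>> send_rows --steps '[{"tx": -0.0004, "ty": 0, "tz": 0, "wx": 0, "wy": 0, "wz": 0, "hand": 0}, {"tx": -0.0004, "ty": 0, "tz": 0, "wx": 0, "wy": 0, "wz": 0, "hand": 0}, {"tx": -0.0004, "ty": 0, "tz": 0, "wx": 0, "wy": 0, "wz": 0, "hand": 0}]'

```text
time: 17.85
tcp_pos: [0.4947, -0.1704, 0.0316]
tcp_rot: [[0.121, 0.993, 0.0], [0.993, -0.121, -0.0], [-0.0, 0.0, -1.0]]
force: [1.2, 2.0, -0.4]
finger_gap: -0.0001
gripper_force: 1.3
```

```bash
python3 st.py
```

```text
t 17.85 bedy mm 43.23 bedx -0.13 z 0.0316 Fy 2.15 [ 1.22  2.02 -0.43] 0.017
```

>>> send_rows --steps '[{"tx": -0.0004, "ty": 0, "tz": 0, "wx": 0, "wy": 0, "wz": 0, "hand": 0}, {"tx": -0.0004, "ty": 0, "tz": 0, "wx": 0, "wy": 0, "wz": 0, "hand": 0}, {"tx": -0.0004, "ty": 0, "tz": 0, "wx": 0, "wy": 0, "wz": 0, "hand": 0}]'

```text
time: 18.15
tcp_pos: [0.4945, -0.1716, 0.0316]
tcp_rot: [[0.121, 0.993, -0.0], [0.993, -0.121, 0.0], [0.0, -0.0, -1.0]]
force: [-0.8, 2.5, -0.1]
finger_gap: -0.0001
gripper_force: 1.3
```

>>> send_rows --steps '[{"tx": -0.0004, "ty": 0, "tz": 0, "wx": 0, "wy": 0, "wz": 0, "hand": 0}, {"tx": -0.0004, "ty": 0, "tz": 0, "wx": 0, "wy": 0, "wz": 0, "hand": 0}, {"tx": -0.0004, "ty": 0, "tz": 0, "wx": 0, "wy": 0, "wz": 0, "hand": 0}]'

```text
time: 18.45
tcp_pos: [0.4944, -0.1728, 0.0316]
tcp_rot: [[0.121, 0.993, -0.0], [0.993, -0.121, -0.0], [-0.0, -0.0, -1.0]]
force: [0.1, 2.7, 0.3]
finger_gap: -0.0004
gripper_force: 1.3
```

>>> send_rows --steps '[{"tx": -0.0003, "ty": 0, "tz": 0, "wx": 0, "wy": 0, "wz": 0, "hand": 0}, {"tx": -0.0003, "ty": 0, "tz": 0, "wx": 0, "wy": 0, "wz": 0, "hand": 0}, {"tx": -0.0003, "ty": 0, "tz": 0, "wx": 0, "wy": 0, "wz": 0, "hand": 0}]'

```text
time: 18.75
tcp_pos: [0.4943, -0.1737, 0.0316]
tcp_rot: [[0.121, 0.993, -0.0], [0.993, -0.121, -0.0], [-0.0, -0.0, -1.0]]
force: [0.6, 2.7, 0.0]
finger_gap: -0.0001
gripper_force: 1.2
```

>>> send_rows --steps '[{"tx": -0.0003, "ty": 0, "tz": 0, "wx": 0, "wy": 0, "wz": 0, "hand": 0}, {"tx": -0.0003, "ty": 0, "tz": 0, "wx": 0, "wy": 0, "wz": 0, "hand": 0}, {"tx": -0.0003, "ty": 0, "tz": 0, "wx": 0, "wy": 0, "wz": 0, "hand": 0}]'

```text
time: 19.05
tcp_pos: [0.4942, -0.1746, 0.0316]
tcp_rot: [[0.121, 0.993, -0.0], [0.993, -0.121, -0.0], [-0.0, -0.0, -1.0]]
force: [0.4, 3.6, -0.4]
finger_gap: -0.0004
gripper_force: 1.2
```

>>> send_rows --steps '[{"tx": -0.0003, "ty": 0, "tz": 0, "wx": 0, "wy": 0, "wz": 0, "hand": 0}, {"tx": -0.0003, "ty": 0, "tz": 0, "wx": 0, "wy": 0, "wz": 0, "hand": 0}, {"tx": -0.0003, "ty": 0, "tz": 0, "wx": 0, "wy": 0, "wz": 0, "hand": 0}]'

```text
time: 19.35
tcp_pos: [0.4941, -0.1748, 0.0316]
tcp_rot: [[0.12, 0.993, 0.0], [0.993, -0.12, 0.001], [0.001, 0.0, -1.0]]
force: [1.6, 5.7, 1.0]
finger_gap: 0.0005
gripper_force: 2.8
```

>>> send_rows --steps '[{"tx": -0.0003, "ty": 0, "tz": 0, "wx": 0, "wy": 0, "wz": 0, "hand": 0}, {"tx": -0.0003, "ty": 0, "tz": 0, "wx": 0, "wy": 0, "wz": 0, "hand": 0}, {"tx": 0, "ty": 0, "tz": 0, "wx": 0, "wy": 0, "wz": 0, "hand": 0}]'

```text
time: 19.65
tcp_pos: [0.4941, -0.1748, 0.0316]
tcp_rot: [[0.12, 0.993, 0.001], [0.993, -0.12, 0.003], [0.003, 0.0, -1.0]]
force: [1.2, 7.6, 1.0]
finger_gap: -0.0002
gripper_force: 3.4
```

```bash
python3 st.py
```

```text
t 19.65 bedy mm 38.81 bedx -0.22 z 0.0316 Fy 7.72 [1.19 7.64 0.96] 0.017
```

>>> send_rows --steps '[{"tx": 0.004, "ty": 0, "tz": 0, "wx": 0, "wy": 0, "wz": 0, "hand": 0}, {"tx": 0.01, "ty": 0, "tz": 0, "wx": 0, "wy": 0, "wz": 0, "hand": 0}, {"tx": 0, "ty": 0, "tz": 0, "wx": 0, "wy": 0, "wz": 0, "hand": 0}, {"tx": 0, "ty": 0, "tz": -0.035, "wx": 0, "wy": 0, "wz": 0, "hand": 0}, {"tx": 0, "ty": 0, "tz": -0.04, "wx": 0, "wy": 0, "wz": 0, "hand": 0}, {"tx": 0, "ty": 0, "tz": 0, "wx": 0, "wy": 0, "wz": 0, "hand": 0}]'

```text
time: 20.25
tcp_pos: [0.4993, -0.1641, 0.1114]
tcp_rot: [[0.12, 0.993, 0.008], [0.993, -0.12, -0.005], [-0.004, 0.008, -1.0]]
force: [0.4, -0.3, 0.4]
finger_gap: 0.0001
gripper_force: 0.0
```

>>> send_rows --steps '[{"tx": -0.035, "ty": 0, "tz": 0, "wx": 0, "wy": 0, "wz": 0, "hand": 0}, {"tx": -0.035, "ty": 0, "tz": 0, "wx": 0, "wy": 0, "wz": 0, "hand": 0}, {"tx": -0.035, "ty": 0, "tz": 0, "wx": 0, "wy": 0, "wz": 0, "hand": 0}, {"tx": -0.038, "ty": 0, "tz": 0, "wx": 0, "wy": 0, "wz": 0, "hand": 0}, {"tx": 0, "ty": 0, "tz": 0, "wx": 0, "wy": 0, "wz": 0, "hand": 0}, {"tx": 0, "ty": 0, "tz": 0, "wx": 0, "wy": 0, "wz": 0, "hand": 0}]'

```text
time: 20.85
tcp_pos: [0.4778, -0.3047, 0.1058]
tcp_rot: [[0.122, 0.992, -0.001], [0.992, -0.122, 0.0], [0.0, -0.001, -1.0]]
force: [-0.4, 0.2, -0.8]
finger_gap: -0.0002
gripper_force: 0.0
```

```bash
python3 st.py
```

```text
t 20.85 bedy mm -92.07 bedx -1.57 z 0.1058 Fy 0.2 [-0.36  0.24 -0.79] 0.017
```

>>> send_rows --steps '[{"tx": 0, "ty": 0.001, "tz": 0.02, "wx": 0, "wy": 0, "wz": 0, "hand": 0}, {"tx": 0, "ty": 0, "tz": 0.02, "wx": 0, "wy": 0, "wz": 0, "hand": 0}, {"tx": 0, "ty": 0, "tz": 0.02, "wx": 0, "wy": 0, "wz": 0, "hand": 0}, {"tx": 0, "ty": 0, "tz": 0.009, "wx": 0, "wy": 0, "wz": 0, "hand": 0}, {"tx": 0, "ty": 0, "tz": 0.004, "wx": 0, "wy": 0, "wz": 0, "hand": 0}, {"tx": 0, "ty": 0, "tz": 0, "wx": 0, "wy": 0, "wz": 0, "hand": 0}, {"tx": 0, "ty": 0, "tz": 0, "wx": 0, "wy": 0, "wz": 0, "hand": 0}]'

```text
time: 21.55
tcp_pos: [0.48, -0.3044, 0.0343]
tcp_rot: [[0.12, 0.993, 0.001], [0.993, -0.12, -0.001], [-0.001, 0.001, -1.0]]
force: [0.3, 0.5, 0.4]
finger_gap: -0.0001
gripper_force: 0.0
```

```bash
python3 st.py
```

```text
t 21.55 bedy mm -91.53 bedx 0.57 z 0.0343 Fy 0.54 [0.25 0.51 0.39] 0.017
```

>>> send_rows --steps '[{"tx": 0.003, "ty": 0, "tz": 0.0015, "wx": 0, "wy": 0, "wz": 0, "hand": 0}, {"tx": 0.003, "ty": 0, "tz": 0, "wx": 0, "wy": 0, "wz": 0, "hand": 0}, {"tx": 0.003, "ty": 0, "tz": 0, "wx": 0, "wy": 0, "wz": 0, "hand": 0}, {"tx": 0.003, "ty": 0, "tz": 0, "wx": 0, "wy": 0, "wz": 0, "hand": 0}, {"tx": 0.002, "ty": 0, "tz": 0, "wx": 0, "wy": 0, "wz": 0, "hand": 0}, {"tx": 0.001, "ty": 0, "tz": 0, "wx": 0, "wy": 0, "wz": 0, "hand": 0}, {"tx": 0.001, "ty": 0, "tz": 0, "wx": 0, "wy": 0, "wz": 0, "hand": 0}, {"tx": 0.001, "ty": 0, "tz": 0, "wx": 0, "wy": 0, "wz": 0, "hand": 0}]'

```text
time: 22.35
tcp_pos: [0.4815, -0.2873, 0.0321]
tcp_rot: [[0.121, 0.993, 0.0], [0.993, -0.121, -0.0], [-0.0, 0.0, -1.0]]
force: [-0.8, 0.4, 0.2]
finger_gap: -0.0001
gripper_force: 0.0
```

>>> send_rows --steps '[{"tx": 0.001, "ty": 0, "tz": 0, "wx": 0, "wy": 0, "wz": 0, "hand": 0}, {"tx": 0.001, "ty": 0, "tz": 0, "wx": 0, "wy": 0, "wz": 0, "hand": 0}, {"tx": 0.001, "ty": 0, "tz": 0, "wx": 0, "wy": 0, "wz": 0, "hand": 0}, {"tx": 0.001, "ty": 0, "tz": 0, "wx": 0, "wy": 0, "wz": 0, "hand": 0}, {"tx": 0.001, "ty": 0, "tz": 0, "wx": 0, "wy": 0, "wz": 0, "hand": 0}, {"tx": 0.001, "ty": 0, "tz": 0, "wx": 0, "wy": 0, "wz": 0, "hand": 0}, {"tx": 0.001, "ty": 0, "tz": 0, "wx": 0, "wy": 0, "wz": 0, "hand": 0}, {"tx": 0.001, "ty": 0, "tz": 0, "wx": 0, "wy": 0, "wz": 0, "hand": 0}]'

```text
time: 23.15
tcp_pos: [0.4825, -0.2793, 0.0321]
tcp_rot: [[0.121, 0.993, -0.0], [0.993, -0.121, -0.0], [-0.0, -0.0, -1.0]]
force: [-0.5, -2.0, -0.3]
finger_gap: -0.0003
gripper_force: 1.0
```

```bash
python3 st.py
```

```text
t 23.15 bedy mm -66.37 bedx 0.12 z 0.0321 Fy -2.01 [-0.5  -1.96 -0.26] 0.017
```

>>> send_rows --steps '[{"tx": 0.001, "ty": 0, "tz": 0, "wx": 0, "wy": 0, "wz": 0, "hand": 0}, {"tx": 0.001, "ty": 0, "tz": 0, "wx": 0, "wy": 0, "wz": 0, "hand": 0}, {"tx": 0.001, "ty": 0, "tz": 0, "wx": 0, "wy": 0, "wz": 0, "hand": 0}, {"tx": 0.001, "ty": 0, "tz": 0, "wx": 0, "wy": 0, "wz": 0, "hand": 0}, {"tx": 0.001, "ty": 0, "tz": 0, "wx": 0, "wy": 0, "wz": 0, "hand": 0}, {"tx": 0.001, "ty": 0, "tz": 0, "wx": 0, "wy": 0, "wz": 0, "hand": 0}, {"tx": 0.001, "ty": 0, "tz": 0, "wx": 0, "wy": 0, "wz": 0, "hand": 0}, {"tx": 0.001, "ty": 0, "tz": 0, "wx": 0, "wy": 0, "wz": 0, "hand": 0}]'

```text
time: 23.95
tcp_pos: [0.4834, -0.2714, 0.0321]
tcp_rot: [[0.121, 0.993, -0.0], [0.993, -0.121, 0.0], [0.0, -0.0, -1.0]]
force: [-0.1, -2.6, -1.9]
finger_gap: 0.0002
gripper_force: 0.9
```

>>> send_rows --steps '[{"tx": 0.0005, "ty": 0, "tz": 0, "wx": 0, "wy": 0, "wz": 0, "hand": 0}, {"tx": 0.0005, "ty": 0, "tz": 0, "wx": 0, "wy": 0, "wz": 0, "hand": 0}, {"tx": 0.0005, "ty": 0, "tz": 0, "wx": 0, "wy": 0, "wz": 0, "hand": 0}, {"tx": 0.0004, "ty": 0, "tz": 0, "wx": 0, "wy": 0, "wz": 0, "hand": 0}, {"tx": 0, "ty": 0, "tz": 0, "wx": 0, "wy": 0, "wz": 0, "hand": 0}]'

```text
time: 24.45
tcp_pos: [0.4836, -0.2695, 0.0321]
tcp_rot: [[0.121, 0.993, -0.0], [0.993, -0.121, 0.0], [0.0, -0.0, -1.0]]
force: [0.5, -2.0, -1.0]
finger_gap: 0.0003
gripper_force: 0.8
```

```bash
python3 st.py
```

```text
t 24.45 bedy mm -56.45 bedx 0.18 z 0.0321 Fy -1.96 [ 0.52 -2.03 -1.02] 0.017
```

Another 0.7 mm to go, then back off and look.

>>> send_rows --steps '[{"tx": 0.0004, "ty": 0, "tz": 0, "wx": 0, "wy": 0, "wz": 0, "hand": 0}, {"tx": 0.0003, "ty": 0, "tz": 0, "wx": 0, "wy": 0, "wz": 0, "hand": 0}, {"tx": 0, "ty": 0, "tz": 0, "wx": 0, "wy": 0, "wz": 0, "hand": 0}]'

```text
time: 24.75
tcp_pos: [0.4838, -0.2689, 0.0321]
tcp_rot: [[0.121, 0.993, 0.0], [0.993, -0.121, 0.0], [0.0, 0.0, -1.0]]
force: [-0.6, -1.4, -0.5]
finger_gap: -0.0001
gripper_force: 0.9
```

```bash
python3 st.py
```

```text
t 24.75 bedy mm -55.8 bedx 0.22 z 0.0321 Fy -1.5 [-0.59 -1.45 -0.51] 0.017
```

>>> send_rows --steps '[{"tx": -0.004, "ty": 0, "tz": 0, "wx": 0, "wy": 0, "wz": 0, "hand": 0}, {"tx": -0.012, "ty": 0, "tz": 0, "wx": 0, "wy": 0, "wz": 0, "hand": 0}, {"tx": 0, "ty": 0, "tz": 0, "wx": 0, "wy": 0, "wz": 0, "hand": 0}, {"tx": 0, "ty": 0, "tz": -0.04, "wx": 0, "wy": 0, "wz": 0, "hand": 0}, {"tx": -0.01, "ty": 0, "tz": -0.045, "wx": 0, "wy": 0, "wz": 0, "hand": 0}, {"tx": -0.01, "ty": 0, "tz": -0.04, "wx": 0, "wy": 0, "wz": 0, "hand": 0}, {"tx": 0, "ty": 0, "tz": 0, "wx": 0, "wy": 0, "wz": 0, "hand": 0}, {"tx": 0, "ty": 0, "tz": 0, "wx": 0, "wy": 0, "wz": 0, "hand": 0}]'

```text
time: 25.55
tcp_pos: [0.4799, -0.3055, 0.1581]
tcp_rot: [[0.121, 0.993, 0.002], [0.993, -0.121, -0.001], [-0.001, 0.002, -1.0]]
force: [0.0, 0.5, -1.1]
finger_gap: -0.0
gripper_force: 0.0
```

```bash
sed -i 's/\.05,yw/.0622,yw/' mt.py; python3 st.py; python3 mt.py w5; python3 - <<'E'
from h import *
a=cv2.imread("pics/w5.png");c=optics.calibration("wrist");o=proj(c,[.4899,-.2134,.031]).round().astype(int)
cv2.imwrite("pics/w5c.png",cv2.resize(a[max(0,o[1]-70):o[1]+70,o[0]-95:o[0]+95],None,fx=4,fy=4,interpolation=cv2.INTER_CUBIC));print(o)
E
```

```text
t 25.55 bedy mm -92.61 bedx 0.59 z 0.1581 Fy 0.55 [ 0.02  0.55 -1.14] 0.017
side 1 black [ -0.79 131.96] white [ -0.59 146.1 ]
side -1 black [ -0.38 171.99] white [-1.2000e-01  1.4003e+02]
offset mm 0.22
[316  97]
```

View pics/w5c.png

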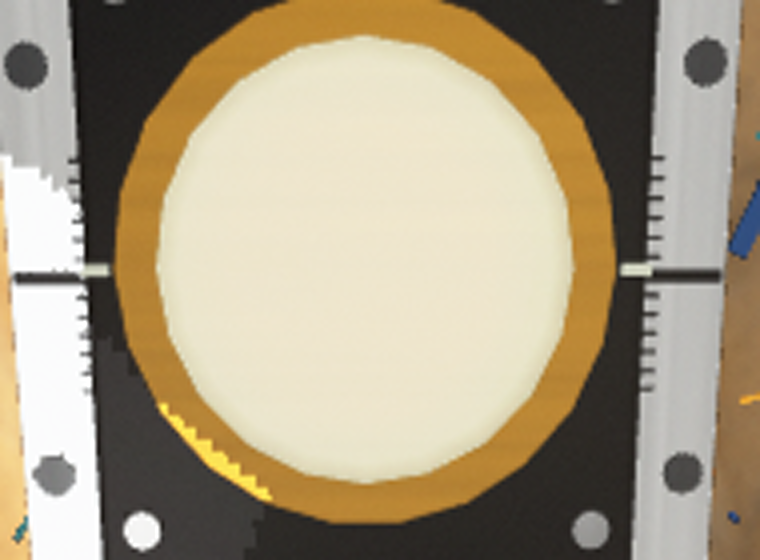

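The white lines at (95,270) and (635,270) sit in line with the black marks at (45,277) and (687,275). After correcting for parallax the offset is 0.2 mm, which agrees with the midpoint between the two felt stops. I'll hand the job in.

```bash
python3 -c "
from rig import order;print(order.job_done())"
```

```text
the job is handed in; nothing more can be done
None
```

The mount met the left stop, then the right stop (about ±17 mm of travel, pushes no higher than about 8 N on the readings), and now stands within about 0.2 mm of the centre mark by camera; the job is handed in, with no verdict shown.

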